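# Seat the platen on the specimen grinder and turn it once round

### The arm

A 6-joint arm with a two-finger parallel gripper is mounted at the origin on a cart in front of the work surface, level with it; the furniture and walls round the work are solid. World frame = base frame: x ahead of the robot, y to its left, z up, the work surface at z = 0. Lengths are in m, angles in rad, forces in N, time in s.
With the tool pointing down it reaches from about 0.35 to 0.85 m from the base axis. Payload 8.1 kg.
Tool frame: the origin (TCP) lies at the centre of the arm's flange, where the gripper is bolted on; the fingertips stand 186 mm ahead of it and the grasp point (between the pads) lies 167 mm ahead of it; z points along the fingers, x is the direction in which the jaws open and shut, and the axes are right-handed (so a half turn about z gives the same grasp; the last joint's range is limited). The gripper opens to 93 mm and grips with 3 to 60 N. Pads are 15 mm wide; open, the fingers measure 128 mm over their backs; the gripper's body (75 mm by 188 mm) begins 65 mm behind the grasp point.
Start: joints at [-1.201, 0.13, 1.488, -0, 1.523, -0.085], TCP at [0.264, -0.539, 0.405] pointing down, gripper open.
Joint ranges: [-2.96, 2.96], [-0.89, 2.26], [0.02, 2.5], [-1.34, 4.48], [0, 2.73], [-2.66, 2.66]. Speed limits (rad/s): [2.39, 2.39, 2.79, 3.14, 3.14, 3.14].

### API

Orientations are given as a unit quaternion [x, y, z, w].
In Python, from station import bot gives the robot as it stands. The module is installed in compiled form; this text tells all that it offers.
- The arm moves only by the shell command python3 -m crank 'ROWS' [FORCE]. ROWS is JSON, a list that holds one entry, the list of rows, each a list of 5 numbers: the gripper's target within -1 to 1 (fully open at 1, half-way at 0, shut at -1), then the shift along the world's x, y, z in mm, then the turn about the world's z in degrees. A call has 1 to 20 rows; each row is the pose to reach, as a shift and turn from the pose measured when the call began; what a row does not reach only later rows make up. A row lasts 1/8 s, in which the tool goes at most 62.5 mm and 10.7 degrees, less where a joint would pass 70% of its speed; a pose out of reach is approached as far as the arm can. A call with a gripper value outside its range is refused whole. The fingers move at their own pace and stop on an object; FORCE is the grip in N (left out, the last holds). Time passes only in rows, so rows that repeat a pose let the fingers close. It gives the time, the measured TCP pose, the force and the opening at its end, in the units of the state.
- bot.read_state(): the state, without advancing time (a new reading comes with each control period).
- bot.snapshot(name): name is "scene" or "side" or "wrist"; returns (picture, depth): 400x640x3 uint8, red, green, blue; 400x640 float32, m along the optical axis (not along the pixel's ray), 0 where there is no reading.
- bot.camera_params(name): a dict with "fx", "fy", "cx", "cy" (pixels), "extrinsics" (4x4, takes a point from camera to world coordinates); the wrist camera has in their place "T_tool_cam" (4x4, takes a point from camera to tool coordinates, whose origin is the TCP and whose axes are the tool frame's). Camera axes: x right, y up, looking along -z (the intrinsics and any distortion apply to the point x, -y, -z); pixel columns grow to the right and rows downward; lengths in m; the calibration is good to about 2 mm. A picture is of the moment at which its call begins: read the wrist's pose just before it. camera_params takes no time and is no camera call.
- bot.job_done(): hands the job in, once; it reports no verdict.
The state is a dict: "clock": time; "joint_pos": joint angles; "qd": joint speeds; "tau": joint torques, N m; "tool_pos": TCP position; "ee_rot": TCP orientation; "contact_force": force on the tool from outside, world axes, zero at the start; "torque": the same for the moment, N m; "gripper_width": finger opening in m.
Only numpy, scipy, OpenCV 4.12 (cv2) and the standard library are available. Lean on these libraries where they do the work, as an engineer would, in place of code of your own. Each camera call takes 0.05 s, during which the arm holds its last target. There are 200 camera calls.

### The job

Put the steel platen on the grinder's turntable: its hub goes over the spindle, and the platen must be worked round until the turntable's three drive pins drop into its holes and it lies flush, without turning the turntable away from where it stands. Then turn platen and turntable together (the red stud is there for that) one full turn in either direction to check that it runs freely, stop where the turntable started, and leave the other things on the bench where they are.

Things in the scene. Friction and masses are not known exactly. Their poses are not given: they have to be found in the camera images.
- grinder: low grey round housing of a specimen grinder, fixed to the worktop, 164 mm across, 36 mm high, with a low control box (32 mm high) on its +x side reaching 135 mm from the centre. Origin on the turntable's axis, level with the housing's underside, z up. On it turns an aluminium turntable, 124 mm across, its flat top 50 mm above this origin.
- spindle_tip (a point): top of the fixed-height steel spindle in the middle of the turntable: 16 mm diameter, rising 30 mm from the turntable's top, tip tapered. Round it, 33 mm from the axis and 120 degrees apart, stand three brass drive pins, 7 mm diameter, 8 mm high, tips tapered. The angle at which the pins stand differs every time and is not measured: look or feel for it.
- turntable (a joint): angle of the turntable about its upright axis since the start of the episode, rad, positive anticlockwise from above; always 0 at the start, whatever the angle of the pins; a full turn reads 6.28 or -6.28. Stiff bearing (0.30 N m): it stays where it is left; it turns on without a stop either way.
- platen: round steel platen, 130 mm across, 12 mm thick, 0.6 kg, lying flat on a black rubber mat (150x150 mm, 18 mm high). Origin at the centre of its underside, z up. Three through holes, 10 mm diameter, lie 33 mm from the centre at 0, 120 and 240 degrees from its x axis. Seated flush, its origin is 50 mm above the grinder's; resting on the pin tips, 58 mm.
- hub (a point): where to grip the platen's dark hub, on its axis, 34 mm above the platen's underside. The hub is 30 mm in diameter and stands 36 mm up from the plate (top 48 mm above the underside). Underneath opens its blind bore for the spindle: 18 mm diameter in the plate, 19 mm in the hub, 42 mm deep.
- stud (a point): where to push the red upright stud, on its axis, 30 mm above the platen's underside. The stud is 12 mm in diameter, stands at x = 52 mm, y = 0 of the platen, outward of the hole at 0 degrees, and its top is 48 mm above the underside.
- spanner: bystander: steel double-ended spanner, 200 mm long, 6 mm thick; origin at its underside
- tin_dish: bystander: shallow round tin dish, 94 mm across, 15 mm high; origin at its underside
- spare_wall_0: bystander: pale steel mould partition, 40x118x10 mm; origin at its underside
- funnel: bystander: blue plastic funnel, 84 mm across, 85 mm high; origin at its underside
- cube_0: bystander: grey mortar cube, 50 mm; origin at its underside

How it is judged:
By the outcome, as a careful person would: the job done as asked, in the order asked, and still so for the second after the job is handed in, with the robot touching nothing.
It also fails if it takes over 72 s, if anything falls off the work surface, if the arm or the gripper's body presses on something with over 40 N, if the wrist force passes 120 N, or if a joint passes its speed limit or range.

## Working session

There is one attempt and no reset: what is moved stays moved. The work goes in short steps, Python scripts to look and compute and a shell command to move; the robot and the scene stay as the last step left them, time stands still between calls to the robot, and variables do not carry over. Pictures are saved under pics/ and viewed, about 8 in all and at most 12, crops included, and the job is handed in when it is done.

```bash
mkdir -p pics; cat > h.py <<'E'
import numpy as np, cv2
from scipy.spatial.transform import Rotation as R
from station import bot
def snap(n,f=None):
    s=bot.read_state(); p,d=bot.snapshot(n); c=bot.camera_params(n)
    if n=="wrist":
        T=np.eye(4); T[:3,:3]=R.from_quat(s["ee_rot"]).as_matrix(); T[:3,3]=s["tool_pos"]; E=T@np.array(c["T_tool_cam"])
    else: E=np.array(c["extrinsics"])
    if f: cv2.imwrite("pics/"+f,p[:,:,::-1])
    return p,d,c,E
def ray(c,E,u,v,z):
    d=E[:3,:3]@np.array([(u-c["cx"])/c["fx"],-(v-c["cy"])/c["fy"],-1.]); o=E[:3,3]
    return o+d*(z-o[2])/d[2]
def cloud(d,c,E):
    v,u=np.mgrid[:d.shape[0],:d.shape[1]]
    P=np.stack([(u-c["cx"])/c["fx"]*d,-(v-c["cy"])/c["fy"]*d,-d],-1)
    return P@E[:3,:3].T+E[:3,3]
E
python3 - <<'E'
from h import *
a=[]
for n in("scene","side"):
    p,d,c,E=snap(n,n+"0.png"); print(n,{k:v for k,v in c.items() if k!="extrinsics"},E.round(3).tolist())
    np.savez(n+"0.npz",p=p,d=d,E=E)
    a.append(p)
s=bot.read_state();print(s["clock"],s["tool_pos"],s["ee_rot"],s["contact_force"])
E
```

```text
scene {'fx': 496.57471010934944, 'fy': 496.57471010934944, 'cx': 316.4649686983683, 'cy': 200.350279521015} [[-0.856, 0.374, -0.358, 0.128], [-0.518, -0.603, 0.607, 0.986], [0.011, 0.704, 0.71, 1.039], [0.0, 0.0, 0.0, 1.0]]
side {'fx': 413.30975625285913, 'fy': 413.30975625285913, 'cx': 315.4800617983825, 'cy': 199.42310074921036} [[-0.99, 0.071, -0.122, 0.484], [-0.141, -0.556, 0.819, 1.234], [-0.01, 0.828, 0.561, 0.841], [0.0, 0.0, 0.0, 1.0]]
0.1 [ 0.26353    -0.53880651  0.40381213] [ 8.48310095e-01 -5.29499124e-01 -6.42860408e-04 -4.97962122e-04] [ 0.43225938  0.27007524 -0.95177107]
```

View pics/scene0.png

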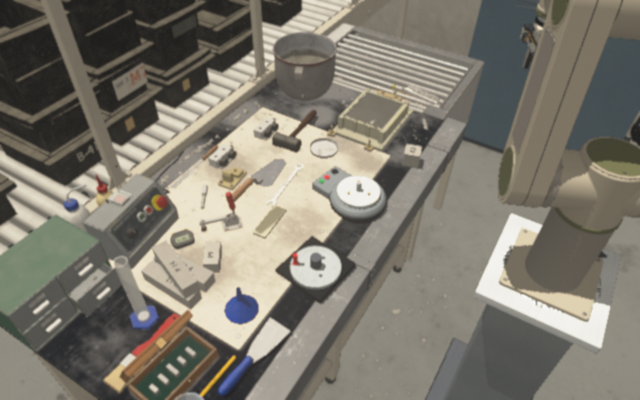

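View pics/side0.png

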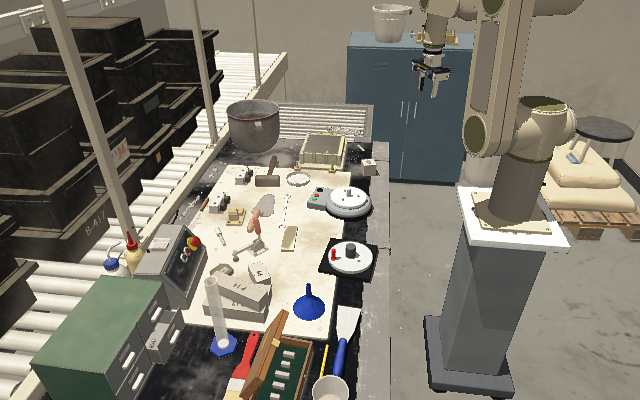

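The scene picture shows the platen at about (316,266), with its hub at (316,258) and red stud at (295,258). The grinder is at (358,196). In the side picture the platen is at (350,257) and the grinder at (348,202).

```bash
python3 - <<'E'
from h import *
pts={"scene":dict(hubtop=(316,258,.066),plate=(315,267,.03),stud=(294.5,253,.066),tt=(358,191,.05),spin=(359,183,.08)),
"side":dict(hubtop=(350,247,.066),plate=(350.5,257.5,.03),stud=(333,250,.066),tt=(349,201,.05),spin=(349,190,.08))}
for n in pts:
    z=np.load(n+"0.npz");c=bot.camera_params(n);E=z["E"];C=cloud(z["d"],c,E)
    for k,(u,v,h) in pts[n].items(): print(n,k,ray(c,E,u,v,h).round(3),C[int(v),int(u)].round(3))
    hsv=cv2.cvtColor(z["p"],cv2.COLOR_RGB2HSV)
    m=((hsv[...,0]<8)|(hsv[...,0]>172))&(hsv[...,1]>150)&(hsv[...,2]>90)&(C[...,2]<.1)&(C[...,2]>.02)&(C[...,0]<.7)
    print("red",C[m].mean(0) if m.any() else 0,m.sum())
    for nm,lo,hi,ctr in(("plate",.026,.036,pts[n]["plate"]),("tt",.046,.056,pts[n]["tt"])):
        g=ray(c,E,ctr[0],ctr[1],ctr[2]); q=(C[...,2]>lo)&(C[...,2]<hi)&(np.hypot(C[...,0]-g[0],C[...,1]-g[1])<.09)
        P=C[q][:,:2].astype(np.float32); print(nm,len(P),cv2.minEnclosingCircle(P) if len(P) else 0)
E
```

```text
scene hubtop [0.516 0.326 0.066] [0.517 0.324 0.062]
scene plate [0.517 0.328 0.03 ] [0.513 0.336 0.042]
scene stud [0.57  0.341 0.066] [0.571 0.342 0.066]
scene tt [0.545 0.045 0.05 ] [0.546 0.045 0.05 ]
scene spin [0.546 0.043 0.08 ] [0.547 0.041 0.077]
red [0.5930246  0.25656865 0.04917853] 32
plate 1213 ((0.5180257558822632, 0.32242172956466675), 0.06685426086187363)
tt 803 ((0.5476075410842896, 0.04070402681827545), 0.06388051062822342)
side hubtop [0.522 0.328 0.066] [0.522 0.327 0.065]
side plate [0.519 0.332 0.03 ] [0.52  0.336 0.035]
side stud [0.568 0.348 0.066] [0.568 0.348 0.067]
side tt [0.543 0.072 0.05 ] [0.543 0.073 0.05 ]
side spin [0.546 0.05  0.08 ] [0.546 0.044 0.076]
red [0.58693445 0.28371578 0.04645376] 50
plate 900 ((0.5187797546386719, 0.32339462637901306), 0.06792457401752472)
tt 522 ((0.547173023223877, 0.04172484949231148), 0.06417582929134369)
```

```bash
python3 -m crank '[[[1,25,52,0,0],[1,50,104,0,0],[1,75,156,0,0],[1,100,208,0,0],[1,125,260,0,0],[1,150,312,0,0],[1,175,364,0,0],[1,200,416,0,0],[1,225,468,0,0],[1,255,525,0,0],[1,283,581,0,0],[1,283,581,0,0],[1,283,581,0,0]]]' 
python3 - <<'E'
from h import *
p,d,c,E=snap("wrist","w1.png"); np.savez("w1.npz",p=p,d=d,E=E); print(c)
E
```

```text
clock: 1.72
tool_pos: [0.5463, 0.0423, 0.4032]
ee_rot: [0.849, -0.529, -0.001, 0.0]
contact_force: [-0.6, -0.3, 0.1]
gripper_width: 0.0929
{'fx': 338.8377682701189, 'fy': 338.8377682701189, 'cx': 321.3047448022125, 'cy': 196.25508869632506, 'T_tool_cam': array([[ 9.99999345e-01, -1.14286578e-03,  5.52073240e-05,
         1.29630242e-05],
       [-1.08194949e-03, -9.60191811e-01, -2.79339428e-01,
        -7.65549901e-02],
       [ 3.72257094e-04,  2.79339186e-01, -9.60192419e-01,
         1.86014698e-02],
       [ 0.00000000e+00,  0.00000000e+00,  0.00000000e+00,
         1.00000000e+00]])}
```

View pics/w1.png

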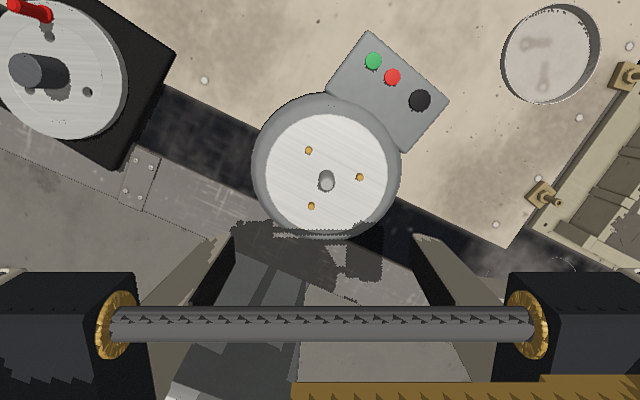

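The turntable is fully in view: brass pins at (308,150), (360,177) and (311,206), spindle tip at (326,181). At the left are the platen's hub, stud and one hole at (87,92).

```bash
python3 - <<'E'
from h import *
z=np.load("w1.npz");p,d,E=z["p"],z["d"],z["E"];c=bot.camera_params("wrist");C=cloud(d,c,E)
hsv=cv2.cvtColor(p,cv2.COLOR_RGB2HSV)
m=((hsv[...,0]>8)&(hsv[...,0]<28)&(hsv[...,1]>110)&(hsv[...,2]>90)).astype(np.uint8); m[:120]=0;m[225:]=0;m[:,:260]=0;m[:,390:]=0
n,_,st,ce=cv2.connectedComponentsWithStats(m)
P=[]
for i in range(1,n):
    if st[i,4]>15: P.append(ray(c,E,*ce[i],.054)); print(ce[i],st[i,4],P[-1].round(4))
P=np.array(P)[:,:2]; o=P.mean(0) ; (cc,r)=cv2.minEnclosingCircle(P.astype(np.float32))
print("centroid",o,[(np.hypot(*(q-o))*1e3,np.degrees(np.arctan2(*(q-o)[::-1]))%120) for q in P])
q=(C[...,2]>.046)&(C[...,2]<.053)&(np.hypot(*(C[...,:2]-o).transpose(2,0,1))<.09)
print(cv2.minEnclosingCircle(C[q][:,:2].astype(np.float32)))
for k,(u,v,h) in dict(hub=(24,70,.066),stud=(15,4,.066),hole=(87,92,.03),spin=(326,183,.08)).items(): print(k,ray(c,E,u,v,h).round(4))
E
```

```text
[307.97297297 149.89189189] 37 [0.5646 0.0666 0.054 ]
[359.07692308 176.33333333] 39 [0.5633 0.0094 0.054 ]
[310.65789474 205.31578947] 38 [0.5145 0.0396 0.054 ]
centroid [0.54747323 0.03850131] [(np.float64(32.888019070268605), np.float64(58.59012916481399)), (np.float64(33.15220036809625), np.float64(58.48675765347326)), (np.float64(32.9692983581259), np.float64(58.14063398099145))]
((0.5476043224334717, 0.03825526684522629), 0.062161654233932495)
hub [0.5194 0.3229 0.066 ]
stud [0.5685 0.3412 0.066 ]
hole [0.5156 0.2895 0.03  ]
spin [0.5483 0.0391 0.08  ]
```

```bash
python3 -m crank '[[[1,-6,57,0,0],[1,-12,114,0,0],[1,-17,171,0,0],[1,-23,228,0,0],[1,-28,284,0,0],[1,-28,284,0,0],[1,-28,284,0,0]]]' 
python3 - <<'E'
from h import *
p,d,c,E=snap("wrist","w2.png"); np.savez("w2.npz",p=p,d=d,E=E)
E
```

```text
clock: 2.65
tool_pos: [0.5186, 0.324, 0.4033]
ee_rot: [0.848, -0.53, -0.001, 0.0]
contact_force: [-0.8, -0.4, -0.4]
gripper_width: 0.093
```

View pics/w2.png

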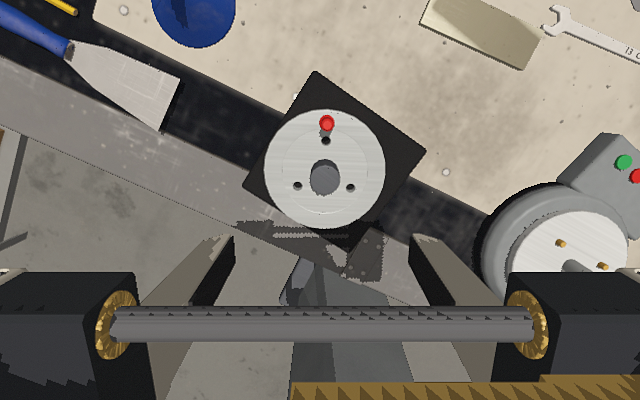

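The platen is centred. Its holes are at (326,141), (298,186) and (350,187), the stud top is at (327,122), and the hub is at (324,178).

```bash
python3 - <<'E'
from h import *
z=np.load("w2.npz");p,d,E=z["p"],z["d"],z["E"];c=bot.camera_params("wrist");C=cloud(d,c,E)
g=cv2.cvtColor(p,cv2.COLOR_RGB2GRAY); P=[]
for u,v in((326,141),(298,186),(350,187)):
    w=g[v-6:v+7,u-6:u+7].astype(float); t=(w<110).astype(np.uint8); n,l,st,ce=cv2.connectedComponentsWithStats(t)
    i=l[6,6] or 1; ce=ce[i]+[u-6,v-6]; P.append(ray(c,E,*ce,.0295)); print(ce,st[i,4],P[-1].round(4))
P=np.array(P)[:,:2]; o=P.mean(0); print(o,[(np.hypot(*(q-o))*1e3,np.degrees(np.arctan2(*(q-o)[::-1]))%120) for q in P])
q=(C[...,2]>.026)&(C[...,2]<.034)&(np.hypot(*(C[...,:2]-o).transpose(2,0,1))<.075)
print(cv2.minEnclosingCircle(C[q][:,:2].astype(np.float32)),np.median(C[q][:,2]))
q=(C[...,2]>.063)&(C[...,2]<.069)&(np.hypot(*(C[...,:2]-o).transpose(2,0,1))<.02)
print("hub",cv2.minEnclosingCircle(C[q][:,:2].astype(np.float32)),np.median(C[q][:,2]))
q=(C[...,2]>.063)&(C[...,2]<.069)&(np.hypot(*(C[...,:2]-o).transpose(2,0,1))>.04)&(np.hypot(*(C[...,:2]-o).transpose(2,0,1))<.065)
s=cv2.minEnclosingCircle(C[q][:,:2].astype(np.float32));print("stud",s,np.degrees(np.arctan2(s[0][1]-o[1],s[0][0]-o[0])))
s=bot.read_state();print(s["tool_pos"],R.from_quat(s["ee_rot"]).as_matrix().round(4).tolist(),s["joint_pos"])
E
```

```text
[325.13157895 139.11842105] 76 [0.5513 0.336  0.0295]
[297.23255814 184.65116279] 43 [0.4942 0.3415 0.0295]
[350.08888889 186.68888889] 45 [0.5173 0.2891 0.0295]
[0.52096121 0.32221684] [(np.float64(33.35842994500412), np.float64(24.42035413811221)), (np.float64(32.965138304732136), np.float64(24.16939858939952)), (np.float64(33.2892315778941), np.float64(23.7093839707767))]
((0.5199148058891296, 0.3216428756713867), 0.06503940373659134) 0.03170329960869572
hub ((0.5201113820075989, 0.32163694500923157), 0.014890903607010841) 0.06744753138319498
stud ((0.5639193654060364, 0.3401556611061096), 0.003372016130015254) 22.664849136594245
[0.51876306 0.32365828 0.40343056] [[0.4371, -0.8994, -0.0015], [-0.8994, -0.4371, 0.0004], [-0.001, 0.0012, -1.0]] [4.73641836e-01 1.62218072e-01 1.45564141e+00 1.06832528e-03
 1.52486889e+00 1.59197284e+00]
```

```bash
python3 -m crank '[[[1,1.3,-2,-50,0],[1,1.3,-2,-100,0],[1,1.3,-2,-150,0],[1,1.3,-2,-175,0],[1,1.3,-2,-184,0],[1,1.3,-2,-184,0],[-1,1.3,-2,-184,0],[-1,1.3,-2,-184,0],[-1,1.3,-2,-184,0],[-1,1.3,-2,-184,0],[-1,1.3,-2,-184,0],[-1,1.3,-2,-184,0]]]' 50
python3 - <<'E'
from h import *
p,d,c,E=snap("wrist","w3.png"); np.savez("w3.npz",p=p,d=d,E=E)
s=bot.read_state();print(s["tool_pos"],s["contact_force"],s["gripper_width"])
E
```

```text
clock: 4.2
tool_pos: [0.52, 0.3217, 0.2193]
ee_rot: [0.848, -0.53, -0.001, 0.0]
contact_force: [0.3, 0.4, -0.2]
gripper_width: 0.0375
[0.52000695 0.3216858  0.21934279] [-0.02473637 -0.1606315  -0.06433893] 0.03361643767143975
```

View pics/w3.png

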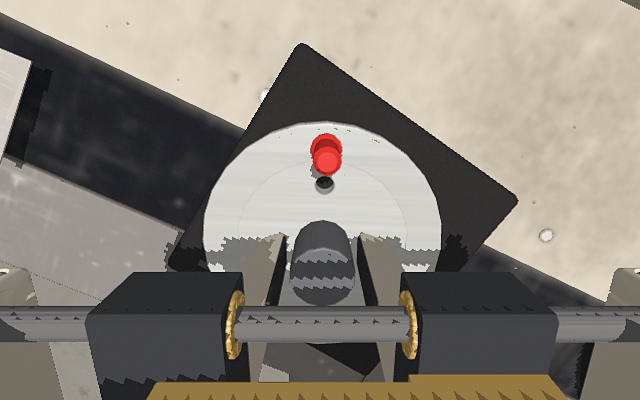

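The hub stands between the pads, which are still closing (33.6 mm). The platen and stud at (326,155) look as expected. I'll close fully, lift and carry it.

```bash
python3 -m crank '[[[-1,0,0,0,0],[-1,0,0,0,0],[-1,0,0,0,0],[-1,0,0,15,0],[-1,0,0,45,0],[-1,0,0,90,0],[-1,0,0,100,0],[-1,5,-50,100,8],[-1,10,-100,100,16],[-1,15,-150,100,24],[-1,20,-200,100,32],[-1,25,-250,100,34.3],[-1,27.5,-283.3,100,34.3],[-1,27.5,-283.3,100,34.3],[-1,27.5,-283.3,100,34.3],[-1,27.5,-283.3,100,34.3]]]' 60
python3 - <<'E'
from h import *
p,d,c,E=snap("wrist","w4.png"); np.savez("w4.npz",p=p,d=d,E=E)
p,d,c,E=snap("side","s4.png"); cv2.imwrite("pics/s4c.png",cv2.resize(p[130:300,260:440,::-1],None,fx=3,fy=3))
cv2.imwrite("pics/c4.png",np.vstack([cv2.imread("pics/w4.png")[:, :],cv2.resize(cv2.imread("pics/s4.png")[140:265,240:440],(640,400))])[::1][:,:][:800]) 
im=cv2.imread("pics/c4.png"); cv2.imwrite("pics/c4.png",cv2.resize(im,None,fx=.75,fy=.75))
s=bot.read_state();print(s["tool_pos"],s["contact_force"],s["gripper_width"],s["joint_pos"][5], np.degrees(R.from_quat(s["ee_rot"]).as_euler('zyx')))
E
```

```text
clock: 6.25
tool_pos: [0.5473, 0.0394, 0.3188]
ee_rot: [0.967, -0.256, -0.001, 0.0]
contact_force: [-0.3, 0.2, -5.8]
gripper_width: 0.0285
[0.54738749 0.03936022 0.31910368] [ 0.29513325  0.08789802 -6.87334678] 0.02854656919478867 0.49678226884627585 [ 2.96867465e+01 -1.07132486e-01  1.79971950e+02]
```

View pics/c4.png

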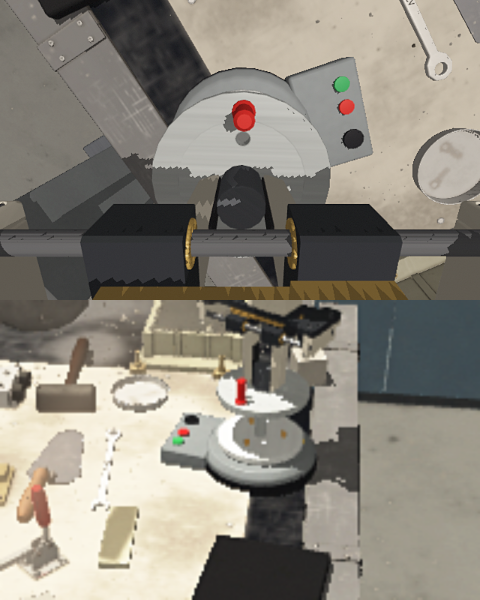

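```bash
python3 - <<'E'
from h import *
for f in("w3","w4"):
    z=np.load(f+".npz");d=z["d"];c=bot.camera_params("wrist");T=np.array(c["T_tool_cam"]);C=cloud(d,c,T)
    zt=.167-.014
    for lo,hi in((.150,.158),(.158,.165)):
        q=(C[...,2]>lo)&(C[...,2]<hi)&(np.abs(C[...,0])<.02)&(C[...,1]>-.04)&(C[...,1]<.03)
        P=C[q]; print(f,"top/side",len(P),P[:,:2].min(0),P[:,:2].max(0),(P.min(0)[:2]+P.max(0)[:2])/2)
    hsv=cv2.cvtColor(z["p"],cv2.COLOR_RGB2HSV)
    m=((hsv[...,0]<8)|(hsv[...,0]>172))&(hsv[...,1]>150)&(C[...,2]>.1)&(C[...,2]<.185)&(C[...,1]<-.03)&(np.abs(C[...,0])<.03)
    P=C[m]; t=P[P[:,2]<np.percentile(P[:,2],5)+.003]; print("stud side x",(P[:,0].min()+P[:,0].max())/2,"top",len(t),(t.min(0)+t.max(0))/2)
E
```

```text
w3 top/side 3534 [-0.01996195 -0.01591352] [0.01995404 0.01443434] [-3.95243896e-06 -7.39588635e-04]
w3 top/side 512 [-0.01999498 -0.0158944 ] [0.01994321 0.00927626] [-2.58830115e-05 -3.30907069e-03]
stud side x 0.0013276754500428332 top 615 [ 0.00139734 -0.05232869  0.1518228 ]
w4 top/side 3619 [-0.01988002 -0.01577422] [0.0199959  0.01434937] [ 5.79434187e-05 -7.12424838e-04]
w4 top/side 559 [-0.01994306 -0.01584515] [0.01999261 0.00917478] [ 2.47746575e-05 -3.33518079e-03]
stud side x 0.0008528486252594651 top 620 [ 0.00077866 -0.05268198  0.1516349 ]
```

```bash
python3 -m crank '[[[-1,0,0,-15,0],[-1,0,0,-30,0],[-1,0,0,-36,0],[-1,0,0,-40,0],[-1,0,0,-43,0],[-1,0,0,-43,0]]]'; python3 -c "
from station import bot
s=bot.read_state();print(s['tool_pos'],s['contact_force'],s['torque'])"
```

```text
clock: 7.1
tool_pos: [0.5477, 0.039, 0.2763]
ee_rot: [0.967, -0.256, -0.0, 0.001]
contact_force: [2.2, -2.8, -7.9]
gripper_width: 0.0286
[0.54770916 0.03904943 0.27631675] [ 2.18653706 -2.78726064 -7.88724521] [-0.57737635 -0.46939384  0.00930462]
```

```bash
python3 -m crank '[[[-1,0.5,-0.7,0,0],[-1,0.5,-0.7,-4,0],[-1,0.5,-0.7,-8,0],[-1,0.5,-0.7,-11,0],[-1,0.5,-0.7,-11,0]]]'; python3 -c "
from station import bot
s=bot.read_state();print(s['tool_pos'],s['contact_force'],s['torque'])"
```

```text
clock: 7.72
tool_pos: [0.548, 0.0384, 0.2648]
ee_rot: [0.967, -0.256, -0.001, 0.001]
contact_force: [-0.6, -0.3, -5.6]
gripper_width: 0.0285
[0.5479602  0.03839916 0.26476278] [-0.56598114 -0.27331848 -5.6035482 ] [ 0.01711515 -0.0285562  -0.02249833]
```

```bash
python3 -m crank '[[[-1,0,0,-4,0],[-1,0,0,-7,0],[-1,0,0,-9,0],[-1,0,0,-9,0]]]'; python3 -c "
from station import bot
s=bot.read_state();print(s['tool_pos'],s['contact_force'],s['torque'])"
```

```text
clock: 8.22
tool_pos: [0.5479, 0.0384, 0.2555]
ee_rot: [0.967, -0.256, -0.001, 0.001]
contact_force: [0.2, 0.6, -5.9]
gripper_width: 0.0286
[0.54791448 0.03836705 0.25554811] [ 0.24839208  0.58733875 -5.92822073] [-0.05282518 -0.06922639 -0.02479634]
```

The underside is now below the pin tips with no load, so the pins have entered the holes. I'll lower it the rest of the way.

```bash
python3 -m crank '[[[-1,0,0,-2.5,0],[-1,0,0,-4,0],[-1,0,0,-5,0],[-1,0,0,-5,0]]]'; python3 -c "
from station import bot
s=bot.read_state();print(s['tool_pos'],s['contact_force'],s['torque'],s['joint_pos'])"
```

```text
clock: 8.72
tool_pos: [0.5479, 0.0384, 0.2513]
ee_rot: [0.967, -0.256, -0.001, 0.001]
contact_force: [-5.3, 0.7, 2.4]
gripper_width: 0.0285
[0.54794063 0.03840347 0.25128891] [-5.28996253  0.68870242  2.43898546] [-0.0894457   0.74839023  0.01486002] [-2.29988075e-02  1.24070053e-01  1.78491519e+00 -1.13936872e-03
  1.23459610e+00  4.95649724e-01]
```

```bash
cat > stud.py <<'E'
from h import *
import sys
f=sys.argv[1]
p,d,c,E=snap("wrist",f+".png");C=cloud(d,c,E)
hsv=cv2.cvtColor(p,cv2.COLOR_RGB2HSV); s=bot.read_state(); o=np.array(s["tool_pos"])[:2]; r=np.hypot(C[...,0]-o[0],C[...,1]-o[1])
m=((hsv[...,0]<8)|(hsv[...,0]>172))&(hsv[...,1]>150)&(r>.04)&(r<.064)&(C[...,2]>.06)
P=C[m];t=P[P[:,2]>np.percentile(P[:,2],95)-.003]; q=(t.min(0)+t.max(0))/2
print("stud top",q,"angle",np.degrees(np.arctan2(q[1]-o[1],q[0]-o[0])),"r",np.hypot(*(q[:2]-o)))
k=(r>.03)&(r<.062)&(C[...,2]>.05)&(C[...,2]<.075)&(hsv[...,1]<60); A=C[k]; G=np.c_[A[:,:2]-o,np.ones(len(A))]
print("plate z, slope(deg)",np.median(A[:,2]),np.degrees(np.linalg.lstsq(G,A[:,2],rcond=None)[0][:2]),len(A))
print(s["clock"],s["tool_pos"],s["contact_force"],s["torque"],s["gripper_width"],s["joint_pos"][5])
E
python3 -m crank '[[[-0.1,0,0,0,0],[-0.1,0,0,0,0],[-0.1,0,0,0,0],[-0.1,0,0,0,0]]]'; python3 stud.py w5; python3 - <<'E'
from h import *
p,d,c,E=snap("side"); cv2.imwrite("pics/s5.png",np.vstack([cv2.imread("pics/w5.png"),cv2.resize(p[150:250,260:420,::-1],(640,400),interpolation=2)])[::1])
im=cv2.imread("pics/s5.png");cv2.imwrite("pics/s5.png",cv2.resize(im,None,fx=.75,fy=.75))
E
```

```text
clock: 9.22
tool_pos: [0.548, 0.0384, 0.2514]
ee_rot: [0.967, -0.256, -0.001, 0.001]
contact_force: [-0.4, -0.3, -0.2]
gripper_width: 0.0421
stud top [0.57477718 0.08342326 0.0994234 ] angle 59.261457022228214 r 0.052360282830910224
plate z, slope(deg) 0.06369720098305379 [0.04515374 0.10291226] 17979
9.275 [0.54801473 0.03841915 0.25137178] [-0.34382221  0.08999882  0.11147344] [-0.02715679  0.02410461  0.01118771] 0.04187148562351051 0.49566222812526384
```

View pics/s5.png

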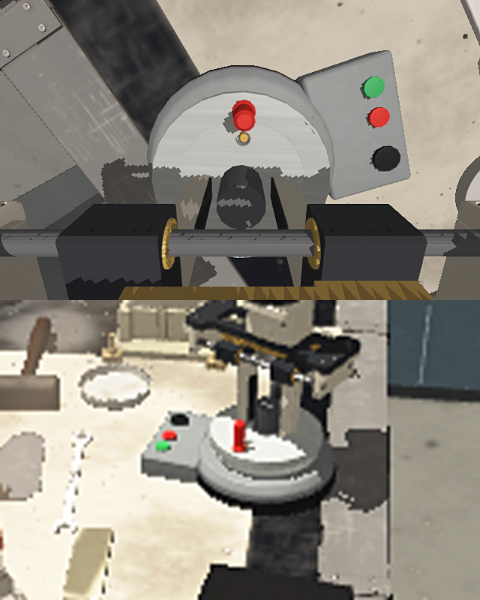

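It is seated: the plate's top is level at 62 mm and a brass pin shows inside its hole at about (325,184) in the full picture. Now I rewind the wrist with the jaws half open (they pass inside the stud), regrip and turn.

```bash
cat > pin.py <<'E'
from h import *
p=snap("wrist")[0]
hsv=cv2.cvtColor(p,cv2.COLOR_RGB2HSV);m=((hsv[...,0]>8)&(hsv[...,0]<28)&(hsv[...,1]>110)&(hsv[...,2]>90)).astype(np.uint8)
c=bot.camera_params("wrist");T=np.array(c["T_tool_cam"])
n,_,st,ce=cv2.connectedComponentsWithStats(m)
for i in range(1,n):
    if 15<st[i,4]<800 and 150<ce[i][1]<215 and 230<ce[i][0]<420:
        q=ray(c,T,*ce[i],.194);print("pin px",ce[i],st[i,4],"tool xy",q[:2],"tool angle",np.degrees(np.arctan2(q[0],-q[1])))
E
python3 pin.py
python3 -m crank '[[[-0.1,0,0,0,-10],[-0.1,0,0,0,-20],[-0.1,0,0,0,-30],[-0.1,0,0,0,-40],[-0.1,0,0,0,-50],[-0.1,0,0,0,-60],[-0.1,0,0,0,-70],[-0.1,0,0,0,-80],[-0.1,0,0,0,-90],[-0.1,0,0,0,-100],[-0.1,0,0,0,-110],[-0.1,0,0,0,-110],[-1,0,0,0,-110],[-1,0,0,0,-110],[-1,0,0,0,-110],[-1,0,0,0,-110],[-1,0,0,0,-110]]]' 60
```

```text
pin px [325.08029197 182.66423358] 137 tool xy [ 0.00132736 -0.03331443] tool angle 2.2816592455802645
clock: 11.5
tool_pos: [0.5481, 0.0385, 0.2513]
ee_rot: [-0.345, 0.939, 0.001, 0.0]
contact_force: [3.7, 1.3, -1.3]
gripper_width: 0.0292
```

```bash
python3 -m crank '[[[-1,0,0,0,3],[-1,0,0,0,10],[-1,0,0,0,20],[-1,0,0,0,30],[-1,0,0,0,40],[-1,0,0,0,50],[-1,0,0,0,60],[-1,0,0,0,70],[-1,0,0,0,80],[-1,0,0,0,90]]]'; python3 -c "
from station import bot
s=bot.read_state();print(s['tool_pos'],s['contact_force'],s['torque'],s['joint_pos'][5])"
```

```text
clock: 12.75
tool_pos: [0.5488, 0.0387, 0.2516]
ee_rot: [0.909, -0.418, -0.0, -0.001]
contact_force: [7.2, 3.4, -4.9]
gripper_width: 0.0293
[0.54880578 0.0386657  0.25162044] [ 7.17062819  3.39086783 -4.91520072] [ 0.5563448  -1.36007565 -0.31377189] 0.838167965676946
```

```bash
python3 -m crank '[[[-1,0,0,-0.5,10],[-1,0,0,-0.5,20],[-1,0,0,-0.5,30],[-1,0,0,-0.5,40],[-1,0,0,-0.5,50],[-1,0,0,-0.5,60],[-1,0,0,-0.5,70],[-1,0,0,-0.5,80],[-1,0,0,-0.5,90],[-1,0,0,-0.5,90],[-0.1,0,0,-0.5,90],[-0.1,0,0,-0.5,90],[-0.1,0,0,-0.5,90],[-0.1,0,0,-0.5,90]]]'; python3 stud.py w6
```

```text
clock: 14.5
tool_pos: [0.5488, 0.0386, 0.2511]
ee_rot: [0.938, 0.347, -0.0, -0.0]
contact_force: [-0.7, 0.6, -0.3]
gripper_width: 0.0419
stud top [ 0.51608894 -0.00270541  0.06970374] angle -128.34896653024325 r 0.05266863884496214
plate z, slope(deg) 0.06371800852010022 [-0.0538099   0.09774632] 18320
14.55 [0.54876717 0.03859978 0.25107898] [ 0.98295181  0.00145182 -0.83098275] [ 0.00598694 -0.1632431  -0.02322817] 0.041727722059705596 -0.7318262198792316
```

```bash
python3 -m crank '[[[-0.1,-0.5,-0.1,0.2,-10],[-0.1,-0.5,-0.1,0.2,-20],[-0.1,-0.5,-0.1,0.2,-30],[-0.1,-0.5,-0.1,0.2,-40],[-0.1,-0.5,-0.1,0.2,-50],[-0.1,-0.5,-0.1,0.2,-60],[-0.1,-0.5,-0.1,0.2,-70],[-0.1,-0.5,-0.1,0.2,-80],[-0.1,-0.5,-0.1,0.2,-90],[-0.1,-0.5,-0.1,0.2,-100],[-0.1,-0.5,-0.1,0.2,-110],[-0.1,-0.5,-0.1,0.2,-120],[-0.1,-0.5,-0.1,0.2,-130],[-0.1,-0.5,-0.1,0.2,-140],[-0.1,-0.5,-0.1,0.2,-150],[-0.1,-0.5,-0.1,0.2,-160],[-0.1,-0.5,-0.1,0.2,-170],[-0.1,-0.5,-0.1,0.2,-180],[-0.1,-0.5,-0.1,0.2,-180]]]'; python3 -m crank '[[[-1,0,0,0,0],[-1,0,0,0,0],[-1,0,0,0,0],[-1,0,0,0,0],[-1,0,0,0,0],[-1,0,0,-0.2,3],[-1,0,0,-0.2,10],[-1,0,0,-0.2,20],[-1,0,0,-0.2,30],[-1,0,0,-0.2,40],[-1,0,0,-0.2,50],[-1,0,0,-0.2,60],[-1,0,0,-0.2,70],[-1,0,0,-0.2,80],[-1,0,0,-0.2,90],[-1,0,0,-0.2,90]]]'; python3 -c "
from station import bot
s=bot.read_state();print(s['tool_pos'],s['contact_force'],s['torque'],s['joint_pos'][5])"
```

```text
clock: 16.92
tool_pos: [0.5482, 0.0385, 0.2513]
ee_rot: [-0.347, 0.938, -0.0, 0.0]
contact_force: [-0.3, -0.7, -0.1]
gripper_width: 0.0417
clock: 18.92
tool_pos: [0.5484, 0.0385, 0.2513]
ee_rot: [0.909, -0.418, 0.0, -0.001]
contact_force: [1.9, 0.9, -0.0]
gripper_width: 0.0293
[0.54844856 0.03853247 0.25126814] [ 1.88843822  0.86744127 -0.03133805] [ 0.15625624 -0.37685478  0.11277795] 0.8382268228732267
```

```bash
python3 -m crank '[[[-1,0,0,0,10],[-1,0,0,0,20],[-1,0,0,0,30],[-1,0,0,0,40],[-1,0,0,0,50],[-1,0,0,0,60],[-1,0,0,0,70],[-1,0,0,0,80],[-1,0,0,0,90],[-1,0,0,0,90],[-0.1,0,0,0,90],[-0.1,0,0,0,90],[-0.1,0,0,0,90],[-0.1,0,0,0,90]]]'; python3 -m crank '[[[-0.1,0,0,0,-10],[-0.1,0,0,0,-20],[-0.1,0,0,0,-30],[-0.1,0,0,0,-40],[-0.1,0,0,0,-50],[-0.1,0,0,0,-60],[-0.1,-0.4,-0.1,0,-70.3],[-0.1,-0.4,-0.1,0,-70.3],[-0.1,-0.4,-0.1,0,-70.3]]]'; python3 stud.py w7; python3 pin.py; python3 -c "
from h import *
s=bot.read_state();print(2*np.degrees(np.arctan2(s['ee_rot'][1],s['ee_rot'][0])))"
```

```text
clock: 20.68
tool_pos: [0.5484, 0.0384, 0.2512]
ee_rot: [0.938, 0.347, -0.0, -0.001]
contact_force: [-0.4, 0.0, 0.6]
gripper_width: 0.042
clock: 21.8
tool_pos: [0.548, 0.0384, 0.2513]
ee_rot: [0.967, -0.255, 0.0, -0.001]
contact_force: [0.2, 0.2, -0.8]
gripper_width: 0.0418
stud top [0.57511931 0.08253704 0.09966994] angle 58.41578803306218 r 0.051852794072789005
plate z, slope(deg) 0.06369972897817255 [0.05681702 0.09151898] 17733
21.85 [0.54796134 0.03836513 0.2512213 ] [-0.17953183  1.11020615 -0.83682945] [ 0.00845079 -0.06479074  0.04437279] 0.0418011973636532 0.4910853433010327
pin px [327.46017699 184.65486726] 113 tool xy [ 0.00260094 -0.03222762] tool angle 4.614067177803265
-29.58595431920567
```

View pics/w7.png

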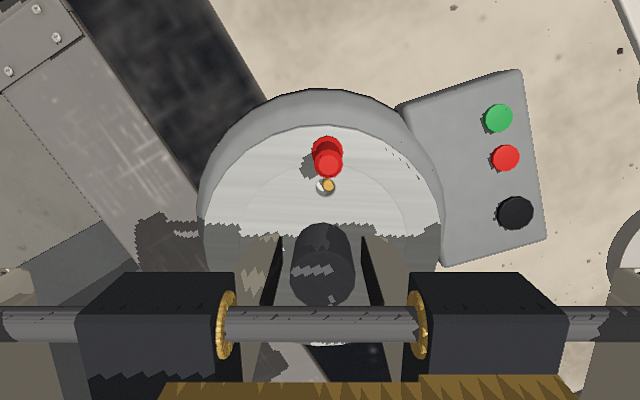

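The pin is about 2.3° clockwise of its starting place, from play in the holes. I'll regrip and turn 2.4° more.

```bash
python3 -m crank '[[[-1,0,0,0,0],[-1,0,0,0,0],[-1,0,0,0,0],[-1,0,0,0,0],[-1,0,0,0,0],[-1,0,0,0,1.2],[-1,0,0,0,2.4],[-1,0,0,0,2.4],[-1,0,0,0,2.4],[-0.1,0,0,0,2.4],[-0.1,0,0,0,2.4],[-0.1,0,0,0,2.4],[-0.1,0,0,0,0],[-0.1,0,0,0,0],[-0.1,0,0,0,0]]]'; python3 stud.py w8; python3 pin.py; python3 -c "
from h import *
s=bot.read_state();print(2*np.degrees(np.arctan2(s['ee_rot'][1],s['ee_rot'][0])))"
```

```text
clock: 23.78
tool_pos: [0.5479, 0.0384, 0.2513]
ee_rot: [0.967, -0.255, -0.0, -0.001]
contact_force: [-0.2, 0.6, -0.2]
gripper_width: 0.0417
stud top [0.57331873 0.08348677 0.09952304] angle 60.617305976724516 r 0.05174427488509943
plate z, slope(deg) 0.0637092926374139 [0.03635663 0.09521492] 17709
23.825 [0.54793089 0.03839877 0.25124523] [-0.31655568 -0.20480514 -0.24034018] [-0.01913229  0.00198898 -0.02418354] 0.04164318696983041 0.4910697125709731
pin px [325.12962963 184.39814815] 108 tool xy [ 0.00135565 -0.03236791] tool angle 2.3982928138116315
-29.546095634378265
```

Pin and tool angles are back to the reference to within about 0.1°. Now I retreat upward and make a last check.

```bash
python3 -m crank '[[[-0.1,0,0,20,0],[-0.1,0,0,60,0],[-0.1,0,0,110,0],[-0.1,0,0,150,0],[-0.1,0,0,150,-8],[-0.1,0,0,150,-18],[-0.1,0,0,150,-28],[-0.1,0,0,150,-34.4],[-0.1,0,0,150,-34.4],[-0.1,0,0,150,-34.4]]]'; python3 - <<'E'
from h import *
p,d,c,E=snap("wrist","w9.png");C=cloud(d,c,E);hsv=cv2.cvtColor(p,cv2.COLOR_RGB2HSV);o=np.array([.5476,.0383])
r=np.hypot(C[...,0]-o[0],C[...,1]-o[1]);m=((hsv[...,0]>8)&(hsv[...,0]<28)&(hsv[...,1]>110)&(hsv[...,2]>90)&(r<.042)&(r>.024)).astype(np.uint8)
n,_,st,ce=cv2.connectedComponentsWithStats(m)
for i in range(1,n):
    if st[i,4]>8:
        q=ray(c,E,*ce[i],.058);print(ce[i],st[i,4],np.hypot(*(q[:2]-o)),np.degrees(np.arctan2(q[1]-o[1],q[0]-o[0]))%120)
A=C[(r>.035)&(r<.06)&(C[...,2]>.05)&(C[...,2]<.075)&(hsv[...,1]<60)];print("plate z",np.median(A[:,2]),np.degrees(np.linalg.lstsq(np.c_[A[:,:2]-o,np.ones(len(A))],A[:,2],rcond=None)[0][:2]))
a,dd,_,_=snap("scene"); b=cv2.imread("pics/scene0.png"); cv2.imwrite("pics/fin.png",np.vstack([cv2.resize(cv2.imread("pics/w9.png"),(480,300)),cv2.resize(a[100:350,150:550,::-1],(480,300))]))
E
```

```text
clock: 25.12
tool_pos: [0.5479, 0.0384, 0.4012]
ee_rot: [0.849, -0.528, 0.0, -0.001]
contact_force: [0.2, 0.5, 0.1]
gripper_width: 0.0416
[303.25925926 151.25925926] 27 0.0329722928871333 58.24774262692473
[354.80952381 178.14285714] 42 0.03282584974824022 58.88842585000071
[305.66666667 208.04166667] 24 0.033417890232669514 57.89049907266667
[223.52307692 324.62      ] 650 0.1996696406968771 52.939195621991985
[419.05095541 324.39968153] 628 0.19911132835396742 119.5800993258946
[444.38127341 388.00861423] 2670 0.29419903849993756 116.16931257694834
[212.91902605 390.48244621] 1766 0.28966848698664555 59.65006009689267
[374.44444444 393.55555556] 9 0.27097137313745767 99.84993007997164
plate z 0.06371422069731264 [0.06645767 0.02649415]
```

View pics/fin.png

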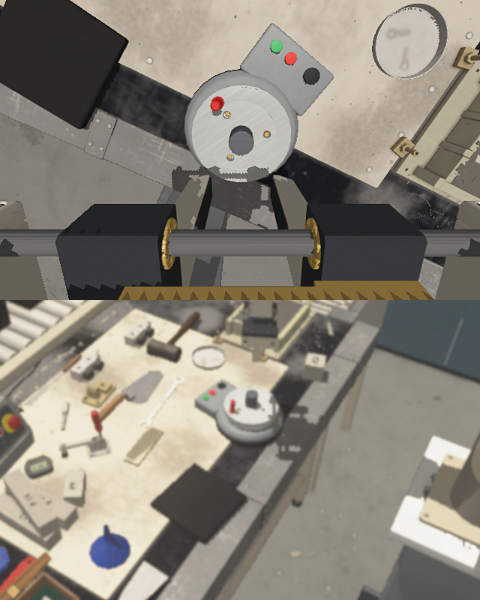

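Pin angles now average 58.3°, against 58.4° at the start. The platen lies flush and level, the bystanders look unmoved, and the robot is clear.

```bash
python3 -c "
from station import bot
print(bot.job_done())"
```

```text
the job is handed in; nothing more can be done
None
```

The platen is seated flush on the turntable with all three drive pins in its holes. It has been turned one full turn anticlockwise and stopped where the turntable started, and the job is handed in at about 25 s of the 72 s allowed.

- **Seating:** I gripped the hub, turned the platen 34.3° to match the pins, and lowered it over the spindle after one small sideways correction by feel. The pins dropped straight in.
- **Full turn:** I turned platen and turntable together by the hub, in two half turns with a regrip between, rather than pushing the stud. The measured torque was about 0.3 N m where I read it partway, which matches the bearing. After the full turn the pins were 2.3° short because of play in the holes, so I turned 2.4° more.
- **Last checks:**
  - **Pins:** they stand at 58.3°, against 58.4° at the start; single pins read 57.9° to 58.9°.
  - **Platen height:** its top measures 63.7 mm against the 62 mm expected. The wrist camera read about 1.5 mm high before the lift as well, so I take it as flush. Its tilt is under 0.1°.
  - **Bystanders:** they look unmoved in the last pictures; I did not measure them.
- **Disagreement:** the stud ended about 1.4° past its first seated reading. This fits the play between holes and pins, since the pins themselves read as returned.

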